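Gauge the candle holders and reject the misfit

TASK

Check the three turned wooden candle holders on the board with the pin gauge: take it from its stand and try its pin in each bore, starting with the holder on the robot's left, then the middle one, then the right, letting it go as deep as it will without forcing it. A holder passes if the pin goes fully home, its collar down on the rim; any holder where it sticks part-way must end up standing upright on the floor of the cardboard tray. Finish with the gauge standing fully home in its stand, and leave the passing holders and everything else where they are.

Things in the scene. Friction and masses are not known exactly. Their poses are not given: they have to be found in the camera images.
- gauge: pin gauge standing upright, pin down: steel pin 20 mm thick and 30 mm long with a bevelled tip (15 mm flat at the end), then a steel collar 34 mm across and 6 mm thick, then a round wooden handle 18 mm thick and 50 mm long; about 140 g. Origin: centre of the pin's tip; z up along the handle (collar from z = 30 mm, handle from 36 to 86 mm)
- stand: dark wooden block fixed to the table, 70 x 70 x 40 mm, with a round upright hole 26 mm wide right through its middle. Origin: centre of the underside. The gauge stands in it with its collar resting on the top, its tip 10 mm above the table. The stand may be on either side of the board
- holder_a: turned wooden candle holder, loose on the board, 48 mm high: foot 58 mm across, 9 mm thick, then a straight cup 48 mm across; about 90 g. Origin: centre of underside, z up the bore. Bore in the middle of the top, 22.5 mm wide, 34 mm deep if good; a bad one narrows 10 mm below the rim to a 12 mm pilot hole. All look alike outside: which are bad is found by trying
- holder_b: turned wooden candle holder, loose on the board, 48 mm high: foot 58 mm across, 9 mm thick, then a straight cup 48 mm across; about 90 g. Origin: centre of underside, z up the bore. Bore in the middle of the top, 22.5 mm wide, 34 mm deep if good; a bad one narrows 10 mm below the rim to a 12 mm pilot hole. All look alike outside: which are bad is found by trying
- holder_c: turned wooden candle holder, loose on the board, 48 mm high: foot 58 mm across, 9 mm thick, then a straight cup 48 mm across; about 90 g. Origin: centre of underside, z up the bore. Bore in the middle of the top, 22.5 mm wide, 34 mm deep if good; a bad one narrows 10 mm below the rim to a 12 mm pilot hole. All look alike outside: which are bad is found by trying
- board: flat plywood board fixed to the table, 100 mm (its x) by 300 mm (its y), 12 mm thick, origin at the centre of its underside. The three holders stand on it in a row along its y axis, about 100 mm apart
- slot_left (a point): place on the board's top (12 mm above the table) of the robot's left (+y) holder; the holder stands within about 10 mm of it
- slot_mid (a point): the same for the middle holder
- slot_right (a point): the same for the robot's right (-y) holder
- tray: empty open cardboard tray fixed to the table, 170 mm (its x) by 150 mm (its y), 45 mm high, walls and floor 4 mm thick. Origin: centre of the underside. It stands on the other side of the board from the gauge stand
- bowl: bystander, not to be disturbed: turned wooden bowl, 110 mm across, 45 mm high; origin at its underside
- egg_cup: bystander, not to be disturbed: solid turned wooden egg-cup shape, 48 mm across, 62 mm high; origin at its underside
- pen: bystander, not to be disturbed: black pen lying along its x axis, 140 mm long; origin at its underside
Not all that is in view belongs to the job. Leave any blue look-alike of the gauge alone.

How it is judged:
By the outcome, as a careful person would: the job done as asked, in the order asked, and still so for the second after the job is handed in, with the robot touching nothing.
It also fails if it takes over 72 s, if anything falls off the work surface, if the arm or the gripper's body presses on something with over 40 N, if the wrist force passes 120 N, or if a joint passes its speed limit or range.

ROBOT

A 6-joint arm with a two-finger parallel gripper is mounted at the origin on the work surface. World frame = base frame: x ahead of the robot, y to its left, z up, the work surface at z = 0. Lengths are in mm, angles in rad, forces in N, time in s.
With the tool pointing down it reaches from about 300 to 775 mm from the base axis. Payload 14.6 kg.
Tool frame: the origin (TCP) lies on the centre line of the jaws, within the pads' length; the fingertips stand 8 mm ahead of it and the grasp point (between the pads) lies 11 mm behind it; z points along the fingers, y is the direction in which the jaws open and shut (so a half turn about z gives the same grasp; the last joint's range is limited). The gripper opens to 94 mm and grips with 3 to 60 N. Pads are 16 mm wide; open, the fingers measure 119 mm over their backs; the gripper's body (75 mm by 177 mm) begins 78 mm behind the grasp point.
Start: joints at [-1.405, 0.3, 1.521, -0, 1.321, -0.067], TCP at [126.88, -535.155, 213.446] pointing down, gripper open.
Joint ranges: [-3.03, 3.03], [-0.79, 2.21], [0.23, 2.52], [-1.04, 4.18], [0, 3.07], [-2.55, 2.55]. Speed limits (rad/s): [2.22, 2.22, 2.57, 3.14, 3.14, 3.14].

INTERFACE

Orientations are given as [roll, pitch, yaw] about the fixed x, y, z axes, in that order (R = Rz(yaw) Ry(pitch) Rx(roll)).
In Python, from cell import read_state, cams, manip gives the robot as it stands.
- The arm moves only by the shell command python3 -m handwheel 'ROWS' [OPENING] [FORCE]. ROWS is JSON, a list of rows, each a list of 4 numbers: the shift along the tool's x, y, z in m, then the turn about the tool's z in degrees. In form: [[dx, dy, dz, turn], ...]. A call has 1 to 5 rows; each row is the pose to reach, as a shift and turn from the pose measured when the call began, along the tool's axes at that moment; what a row does not reach only later rows make up. A row lasts 1/8 s, in which the tool goes at most 62.5 mm and 10.7 degrees, less where a joint would pass 70% of its speed; a pose out of reach is approached as far as the arm can. A call with a gripper value outside its range is refused whole. OPENING is the closure, from 0 (fully open) to 1 (shut), set as the call begins (- or left out, the last holds). The fingers move at their own pace and stop on an object; FORCE is the grip in N (left out, the last holds). Time passes only in rows, so rows that repeat a pose let the fingers close. It gives the time, the measured TCP pose, the force and the opening at its end, in the units of the state.
- read_state(): the state, without advancing time (a new reading comes with each control period).
- cams.camera(name): name is "scene" or "top" or "wrist"; returns the picture (420x560x3 uint8, red, green, blue); there is no depth.
- cams.get_calibration(name): a dict with "vertical_fov" (degrees; the focal length in pixels is half the picture's height over the tangent of half this angle, whatever the lens; pixels are square), "cx", "cy" (the principal point, pixels), "R" (3x3) and "t" (3): a world point X has camera coordinates R X + t. Camera axes: x right, y down, z forward; pixel columns grow to the right and rows downward; lengths in mm; the calibration is good to about 2 mm. A picture is of the moment at which its call begins: read the wrist's pose just before it. get_calibration takes no time and is no camera call; for the wrist camera it gives the pose at the moment of the call.
- manip.sign_off(): hands the job in, once; it reports no verdict.
The state is a dict: "clock": time; "joints": joint angles; "qd": joint speeds; "effort": joint torques, N m; "eef_pos": TCP position; "eef_rot": TCP orientation; "wrist_force": force on the tool from outside, world axes, zero at the start; "moment": the same for the moment, N m; "finger_gap": finger opening in mm.
Only numpy, scipy, OpenCV 4.12 (cv2) and the standard library are available. Lean on these libraries where they do the work, as an engineer would, in place of code of your own. Each camera call takes 0.05 s, during which the arm holds its last target. There are 200 camera calls.

## Working session

There is one attempt and no reset: what is moved stays moved. The work goes in short steps, Python scripts to look and compute and a shell command to move; the robot and the scene stay as the last step left them, time stands still between calls to the robot, and variables do not carry over. Pictures are saved under pics/ and viewed, about 8 in all and at most 12, crops included, and the job is handed in when it is done.

```bash
ls; mkdir -p pics; python3 - <<'E'
from cell import read_state,cams
import cv2,numpy as np
print(read_state())
for n in("top","scene"):
    c=cams.get_calibration(n);print(n,c)
    cv2.imwrite(f"pics/{n}0.png",cams.camera(n)[:,:,::-1])
E
```

```text
pics
{'clock': 0.0, 'joints': array([-1.40459848e+00,  3.00470829e-01,  1.52156718e+00, -1.20894815e-05,
        1.32069390e+00, -6.65995253e-02]), 'qd': array([ 7.27610528e-04,  2.56322336e-04,  4.59209750e-04, -4.44878859e-04,
        1.03168238e-03,  7.32071933e-05]), 'effort': array([ 1.81740354e-03, -5.31806874e+01, -3.52732480e+01,  7.09049497e-02,
        2.44153087e-02, -1.02508207e-04]), 'eef_pos': array([ 126.83866802, -534.92106999,  212.8923552 ]), 'eef_rot': array([-3.14045515e+00, -6.41335257e-05,  2.32800336e-01]), 'wrist_force': array([-0.47580688,  0.0098639 , -0.63616991]), 'moment': array([ 0.04966103, -0.02406188, -0.01396824]), 'finger_gap': 93.81657614686448}
top {'vertical_fov': 50.61220053623085, 'cx': 284.83736647847593, 'cy': 209.39962797743752, 'R': array([[-0.13089343, -0.99139239, -0.00283541],
       [-0.96652539,  0.1282458 , -0.22221989],
       [ 0.22067073, -0.02634663, -0.97499245]]), 't': array([ 52.40483831, 561.68404397, 846.63088895])}
scene {'vertical_fov': 57.90432193721878, 'cx': 278.45168943083104, 'cy': 207.09137434678695, 'R': array([[-2.61726644e-01,  9.65141953e-01,  4.16900960e-04],
       [ 5.60488183e-01,  1.52344492e-01, -8.14029577e-01],
       [-7.85717609e-01, -2.12819561e-01, -5.80823272e-01]]), 't': array([ 128.27568921, -255.35137156, 1464.11595841])}
```

View pics/top0.png

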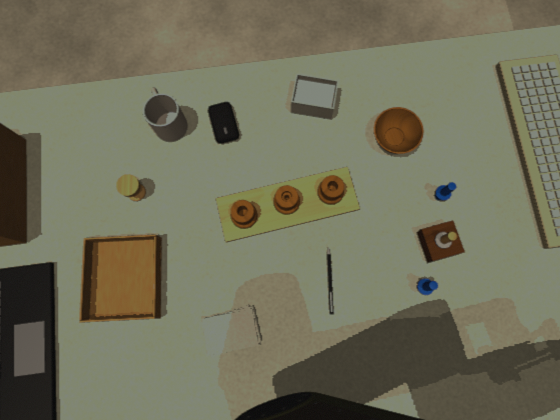

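View pics/scene0.png

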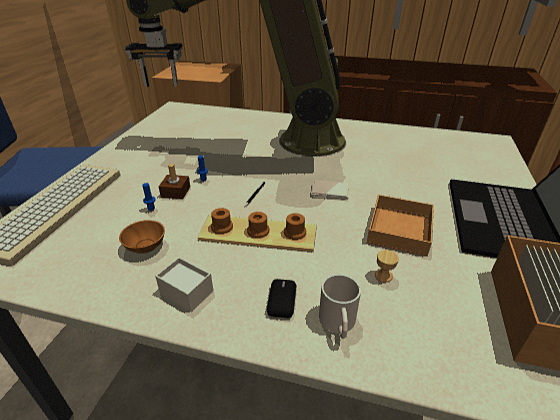

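Top view: the gauge is in its dark stand at (442,241), with the handle top at about (452,236). The holders are at (243,213), (287,198) and (332,188), left to right for the robot, and the tray is at (121,278). Things that could be taken for the gauge are the blue pins at (445,191) and (428,286); the egg cup at (130,187) could be taken for a holder. I choose the wooden-handled one in the dark stand and check it in a crop.

```bash
cat > h.py <<'E'
from cell import read_state,cams
import cv2,numpy as np
from scipy.spatial.transform import Rotation as Ro
def K(c): return 210/np.tan(np.radians(c["vertical_fov"])/2)
def ray(c,u,v):
    d=np.array([(u-c["cx"])/K(c),(v-c["cy"])/K(c),1.]); return -c["R"].T@c["t"], c["R"].T@d
def onz(c,u,v,z):
    o,d=ray(c,u,v); return (o+d*(z-o[2])/d[2]).round(1)
def proj(c,X):
    p=c["R"]@np.array(X,float)+c["t"]; return (p[:2]/p[2]*K(c)+[c["cx"],c["cy"]]).round(1)
def shift(target):
    s=read_state(); R=Ro.from_euler("xyz",s["eef_rot"]).as_matrix()
    return (R.T@(np.array(target,float)-s["eef_pos"])).round(1)
E
python3 - <<'E'
from h import *
c=cams.get_calibration("top");im=cv2.imread("pics/top0.png");hs=cv2.cvtColor(im,cv2.COLOR_BGR2HSV)
print("gauge top z=96",onz(c,452.5,236,96))
for n,u,v,z in[("HL",245,209,60),("HM",288,194,60),("HR",334,183.5,60),("trayc",121,278,4)]:print(n,onz(c,u,v,z))
for n,p in[("b1",(218,196)),("b2",(352,169)),("b3",(359,211)),("b4",(226,239))]:print(n,onz(c,*p,12))
for n,p in[("t1",(86,236)),("t2",(158,235)),("t3",(159,319)),("t4",(81,321))]:print(n,onz(c,*p,45))
a=cv2.resize(im[170:300,395:495],None,fx=4,fy=4,interpolation=cv2.INTER_CUBIC)
b=cv2.resize(im[160:245,215:360],None,fx=4,fy=4,interpolation=cv2.INTER_CUBIC)[:, :400*2]
b=cv2.resize(im[165:240,220:360],(400,214));
W=np.zeros((540,800,3),np.uint8);W[:520,:400]=a;W[:214,400:]=b
s=cv2.imread("pics/scene0.png")[140:220,135:225];W[214:520,400:744]=cv2.resize(s,(344,306));cv2.imwrite("pics/crop1.png",W)
E
```

```text
gauge top z=96 [ 460.8 -337.1   96. ]
HL [576.1  59.3  60. ]
HM [596.  -32.6  60. ]
HR [ 605.8 -130.6   60. ]
trayc [475.2 339.4   4. ]
b1 [624.2 117.6  12. ]
b2 [ 646.6 -182.4   12. ]
b3 [ 550.7 -181.8   12. ]
b4 [527.6 109.9  12. ]
t1 [566.  392.2  45. ]
t2 [548.5 244.6  45. ]
t3 [379.8 254.   45. ]
t4 [396.2 407.5  45. ]
```

View pics/crop1.png

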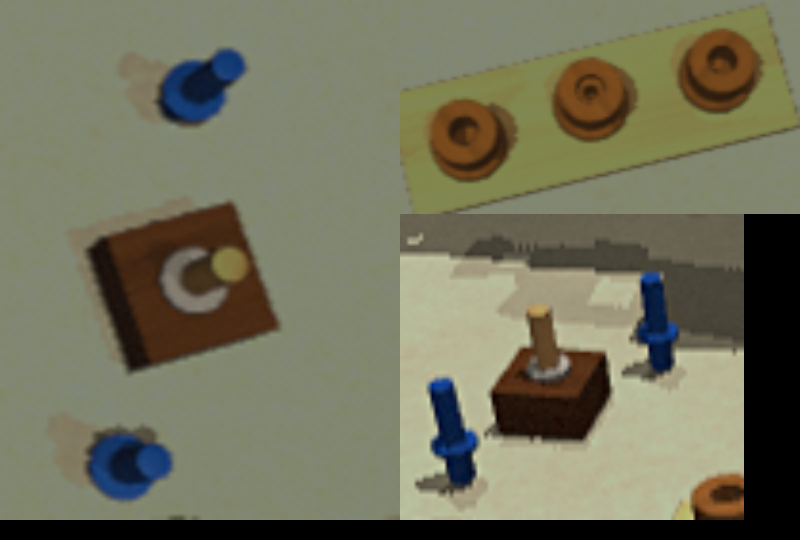

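The crop confirms it: a wooden-handled gauge in the dark block, with a blue look-alike on either side of it. Next I go above the gauge for a wrist-camera look.

```bash
python3 -m handwheel '[[0.05,-0.015,0,0],[0.11,-0.035,0,0],[0.17,-0.053,0,0],[0.23,-0.072,0,0],[0.285,-0.09,0,0]]' 0
python3 -m handwheel '[[0.05,-0.01,0,0],[0.08,-0.025,0,0],[0.08,-0.025,0,0]]'
python3 - <<'E'
from h import *
c=cams.get_calibration("wrist");im=cams.camera("wrist");cv2.imwrite("pics/w1.png",im[:,:,::-1])
s=read_state();print(s["eef_pos"],s["eef_rot"],"cam",-c["R"].T@c["t"],c["R"][2],"pred top",proj(c,[460.8,-337.1,96]),shift([460.8,-337.1,s["eef_pos"][2]]))
E
```

```text
clock: 0.72
eef_pos: [384.9, -380.2, 212.9]
eef_rot: [-3.14, 0.0, 0.233]
wrist_force: [0.2, -1.1, -0.2]
finger_gap: 93.8
clock: 1.1
eef_pos: [458.1, -336.0, 212.4]
eef_rot: [-3.139, 0.001, 0.236]
wrist_force: [-0.8, -0.0, -0.0]
finger_gap: 94.2
[ 457.18792155 -336.89957096  212.49047017] [-3.13972840e+00  6.88161804e-04  2.34609145e-01] cam [ 526.10597332 -319.13240153  384.13798417] [-0.23432371 -0.05530261 -0.97058437] pred top [286.4 210.7] [ 3.5  1.  -0. ]
```

View pics/w1.png

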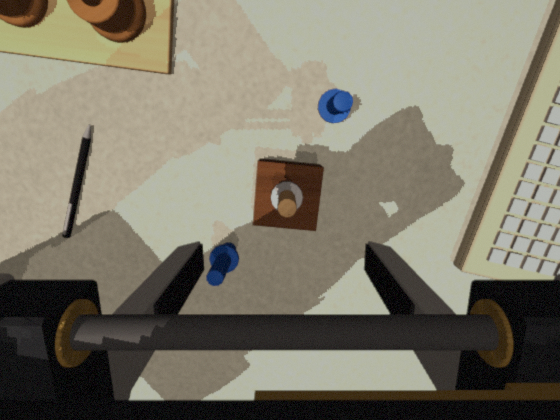

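The handle top is at about (287,207) and the collar at about (287,196). The blue pins are at (218,270) and (342,100). I measure these with masks and check finger clearance to the blue pins.

```bash
python3 - <<'E'
from h import *
c=cams.get_calibration("wrist");im=cv2.imread("pics/w1.png");h=cv2.cvtColor(im,cv2.COLOR_BGR2HSV)
print(h[206,287],h[190,280],h[196,300],h[175,270])
roi=h[155:235,248:328]
def rep(m,name,zs):
    n,l,st,ce=cv2.connectedComponentsWithStats(m.astype(np.uint8));
    for i in range(1,n):
        if st[i,4]>60:
            print(name,st[i],ce[i].round(1),[onz(c,*ce[i],z) for z in zs])
m=np.zeros(h.shape[:2],bool);m[165:230,262:312]=True
rep(m&(h[...,2]>120)&(h[...,1]<60),"collar",[46])
rep(m&(h[...,2]>100)&(h[...,1]>=60),"handletop",[96])
b=(h[...,0]>100)&(h[...,0]<130)&(h[...,1]>150)
rep(b,"blue",[43])
print("bluetops",onz(c,215,275,86),onz(c,343,100,86))
cv2.imwrite("pics/c2.png",cv2.resize(im[165:235,252:332],None,fx=6,fy=6))
E
```

```text
[ 16 127 143] [ 8 22 91] [ 12  34 127] [ 11 175 105]
collar [292 185  10  21  86] [297.2 194.4] [array([ 468.2, -348.1,   46. ])]
collar [271 187   8  22 127] [274.5 197.3] [array([ 459.6, -325.5,   46. ])]
handletop [262 165  23  14 240] [271.9 170. ] [array([ 492.6, -317. ,   96. ])]
handletop [262 179  13  37 324] [266.4 196.6] [array([ 468.2, -317.5,   96. ])]
handletop [278 199  19  18 274] [286.7 207.4] [array([ 462.8, -337.7,   96. ])]
blue [319  90  34  32 841] [334.9 105.3] [array([ 563.6, -363. ,   43. ])]
blue [207 243  31  42 832] [221.7 262.6] [array([ 373., -285.,   43.])]
bluetops [ 377.7 -285.4   86. ] [ 564.6 -363.3   86. ]
```

View pics/c2.png

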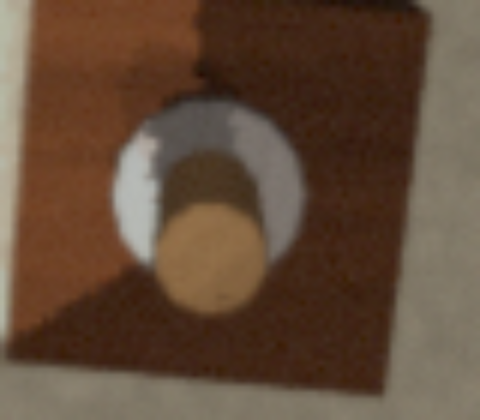

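Both measures agree: the gauge axis is at about (462.5, -337.8), and the blue pins are clear of the fingers. Grasping now.

```bash
python3 -m handwheel '[[0.005,0.002,0.02,0],[0.005,0.002,0.06,0],[0.005,0.002,0.1,0],[0.005,0.002,0.135,0],[0.005,0.002,0.148,0]]' 0
python3 -m handwheel '[[0,0,0,0],[0,0,0,0],[0,0,0,0],[0,0,0,0]]' 1 20
python3 -m handwheel '[[0,0,0,0],[0,0,0,0],[0,0,0,0]]' 1 25
```

```text
clock: 1.78
eef_pos: [460.8, -337.8, 62.8]
eef_rot: [-3.137, 0.002, 0.233]
wrist_force: [0.2, -0.1, 0.6]
finger_gap: 93.7
clock: 2.28
eef_pos: [461.0, -338.0, 63.4]
eef_rot: [-3.138, 0.002, 0.233]
wrist_force: [-0.1, -0.3, 0.5]
finger_gap: 57.4
clock: 2.65
eef_pos: [461.1, -337.9, 63.5]
eef_rot: [-3.138, 0.002, 0.233]
wrist_force: [-0.3, -0.6, -1.1]
finger_gap: 27.8
```

```bash
python3 -m handwheel '[[0,0,0,0],[0,0,0,0],[0,0,0,0],[0,0,0,0]]' 1 25
python3 -m handwheel '[[0,0,-0.03,0],[0,0,-0.08,0],[0,0,-0.12,0],[0,0,-0.12,0]]'
```

```text
clock: 3.15
eef_pos: [461.1, -337.9, 63.4]
eef_rot: [-3.138, 0.002, 0.233]
wrist_force: [0.2, 0.7, 0.5]
finger_gap: 17.6
clock: 3.65
eef_pos: [462.2, -338.9, 186.3]
eef_rot: [3.141, -0.001, 0.233]
wrist_force: [0.8, 0.5, -2.7]
finger_gap: 17.7
```

```bash
python3 -m handwheel '[[0.02,-0.04,-0.015,0],[0.045,-0.085,-0.027,0],[0.075,-0.135,-0.027,0],[0.105,-0.185,-0.027,0],[0.13,-0.235,-0.027,0]]'
python3 - <<'E'
from h import *
print(shift([576,59,213]))
E
```

```text
clock: 4.28
eef_pos: [534.2, -78.3, 211.6]
eef_rot: [-3.142, 0.001, 0.233]
wrist_force: [0.9, -0.9, -1.1]
finger_gap: 17.5
[  72.4 -123.9   -1.4]
```

```bash
python3 -m handwheel '[[0.03,-0.05,0,0],[0.06,-0.1,0,0],[0.072,-0.124,0,0],[0.072,-0.124,0,0]]'
python3 - <<'E'
from h import *
c=cams.get_calibration("wrist");im=cams.camera("wrist")[:,:,::-1];cv2.imwrite("pics/w2.png",im)
s=read_state();print(s["eef_pos"],s["eef_rot"])
np.savez("w2.npz",**c)
for n,X in[("L",[576,59,60]),("M",[596,-32.6,60]),("R",[606,-130.6,60])]:print(n,proj(c,X))
E
```

```text
clock: 4.78
eef_pos: [575.2, 60.5, 209.7]
eef_rot: [-3.141, 0.003, 0.236]
wrist_force: [-0.7, -0.1, -1.8]
finger_gap: 17.5
[575.08635426  59.26877798 210.03822405] [-3.14131090e+00  2.96523015e-03  2.34602582e-01]
L [285.9 204.5]
M [378.9 206.4]
R [473.8 219.1]
```

View pics/w2.png

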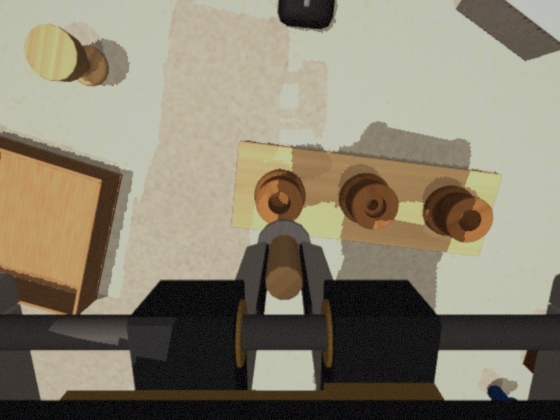

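Wrist view: bores at about (280,203), (375,205) and (471,220), with the held gauge upright at (285,250). Next I enlarge the crops to fit the rims.

```bash
python3 - <<'E'
from h import *
im=cv2.imread("pics/w2.png")
W=np.hstack([cv2.convertScaleAbs(cv2.resize(im[165:225,x:x+70],(266,228),interpolation=cv2.INTER_CUBIC),alpha=1.6,beta=20) for x in(245,335,430)])
g=cv2.cvtColor(im,cv2.COLOR_BGR2HSV)
W2=np.hstack([cv2.cvtColor(cv2.resize(g[165:225,x:x+70,2],(266,228),interpolation=cv2.INTER_CUBIC),cv2.COLOR_GRAY2BGR) for x in(245,335,430)])
cv2.imwrite("pics/c3.png",np.vstack([W,W2]))
E
```

```text
(no output)
```

View pics/c3.png

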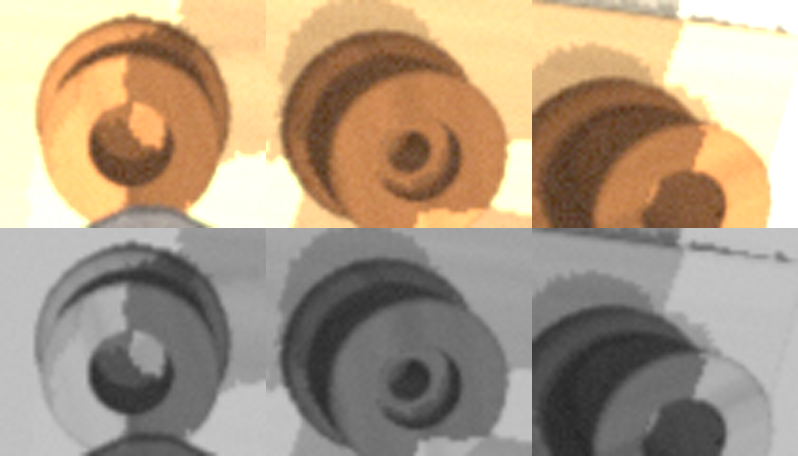

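```bash
python3 - <<'E'
from h import *
c=dict(np.load("w2.npz"));im=cv2.imread("pics/w2.png")
off=np.array([461.1,-337.9])-np.array([462.6,-337.8])
for n,u,v in[("L",279.2,202.8),("M",445.0,0),("Mb",335+419.5/3.8-.4-266/3.8,165+158/3.8-.4)]:
    if v: X=onz(c,u,v,60); print(n,(round(u,1),v),X, "tcp",X[:2]+off, "shift",shift([*(X[:2]+off),210]))
print("bore px width",22.5*K(c)/((c["R"]@[575,59,60]+c["t"])[2]), "tilt",read_state()["eef_rot"],read_state()["eef_pos"])
# local edge-based fit, L and M rims (outer cup top) via Hough
g=cv2.cvtColor(im,cv2.COLOR_BGR2GRAY)
for n,x in(("L",245),("M",335),("R",430)):
    r=cv2.resize(g[165:245,x:x+70],None,fx=4,fy=4,interpolation=cv2.INTER_CUBIC)
    for lo,hi in((41,50),(88,102)):
        h=cv2.HoughCircles(r,cv2.HOUGH_GRADIENT_ALT if 0 else cv2.HOUGH_GRADIENT,1,400,param1=80,param2=12,minRadius=lo,maxRadius=hi)
        if h is not None:
            u,v,q=h[0,0];print(n,"hough",(x+u/4-.4,165+v/4-.4),q/4,onz(c,x+u/4-.4,165+v/4-.4,60))
E
```

```text
L (279.2, 202.8) [576.1  66.   60. ] tcp [574.6  65.9] shift [ 1.1 -6.6  0. ]
Mb (375.0, 206.17894736842103) [595.3 -28.7  60. ] tcp [593.8 -28.8] shift [-2.3 90.   0. ]
bore px width 22.328941378486846 tilt [-3.14131090e+00  2.96523015e-03  2.34602582e-01] [575.08635426  59.26877798 210.03822405]
L hough (np.float32(278.975), np.float32(202.475)) 11.25 [576.4  66.3  60. ]
L hough (np.float32(278.725), np.float32(202.225)) 23.375 [576.6  66.6  60. ]
M hough (np.float32(363.475), np.float32(198.475)) 24.8 [600.2 -15.1  60. ]
R hough (np.float32(469.475), np.float32(219.225)) 10.825 [ 604.8 -126.4   60. ]
R hough (np.float32(466.975), np.float32(216.975)) 25.075 [ 606.4 -123.    60. ]
```

```bash
python3 -m handwheel '[[0.001,-0.007,0.02,0],[0.001,-0.007,0.05,0],[0.001,-0.007,0.08,0],[0.001,-0.007,0.088,0],[0.001,-0.007,0.088,0]]'
python3 -c "
from h import *
print(shift([574.8,66.1,113.4]),read_state()['wrist_force'])
cv2.imwrite('pics/w3.png',cams.camera('wrist')[150:350,180:380,::-1])"
```

```text
clock: 5.45
eef_pos: [574.2, 65.6, 122.2]
eef_rot: [-3.141, 0.003, 0.234]
wrist_force: [0.1, -0.1, -1.5]
finger_gap: 17.4
[ 0.8 -0.4  8.8] [ 0.09003135 -0.09665726 -1.53711893]
```

View pics/w3.png

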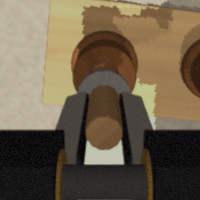

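The gauge is just above the left holder and in line with it in x and y. I lower it gently in small steps, watching the force.

```bash
python3 -m handwheel '[[0.0007,-0.0004,0.004,0],[0.0007,-0.0004,0.008,0],[0.0007,-0.0004,0.012,0],[0.0007,-0.0004,0.014,0]]'
python3 -m handwheel '[[0,0,0.002,0],[0,0,0.003,0]]'
```

```text
clock: 6.0
eef_pos: [575.0, 66.3, 108.6]
eef_rot: [-3.142, 0.002, 0.234]
wrist_force: [-1.2, -1.2, -0.3]
finger_gap: 17.5
clock: 6.25
eef_pos: [574.9, 66.3, 105.5]
eef_rot: [-3.142, 0.003, 0.234]
wrist_force: [-1.1, 0.1, -1.2]
finger_gap: 17.8
```

```bash
python3 -m handwheel '[[0,0,0.0015,0],[0,0,0.003,0]]'
python3 -m handwheel '[[0,0,0.001,0],[0,0,0.002,0]]'
```

```text
clock: 6.5
eef_pos: [574.9, 66.2, 102.4]
eef_rot: [3.142, 0.003, 0.234]
wrist_force: [-1.1, -0.3, -1.1]
finger_gap: 17.6
clock: 6.75
eef_pos: [574.9, 66.2, 100.3]
eef_rot: [-3.142, 0.003, 0.234]
wrist_force: [-0.5, -1.3, -1.0]
finger_gap: 17.5
```

```bash
python3 -m handwheel '[[0,0,0.003,0],[0,0,0.006,0],[0,0,0.009,0],[0,0,0.012,0],[0,0,0.014,0]]'
python3 -m handwheel '[[0,0,0.001,0],[0,0,0.002,0],[0,0,0.002,0]]'
```

```text
clock: 7.38
eef_pos: [574.8, 66.2, 86.1]
eef_rot: [-3.142, 0.003, 0.234]
wrist_force: [-0.7, -0.6, -1.1]
finger_gap: 18.1
clock: 7.75
eef_pos: [574.8, 66.2, 84.1]
eef_rot: [-3.141, 0.003, 0.234]
wrist_force: [-0.3, -0.4, -1.7]
finger_gap: 17.6
```

```bash
python3 -c "
from h import *
for i in range(1): s=read_state();print(s['eef_pos'],s['wrist_force'],s['finger_gap'])"
```

```text
[574.84490487  66.2455603   84.05304248] [-0.31869059 -0.44304756 -1.69546708] 17.615744630948097
```

```bash
python3 -m handwheel '[[0,0,0.0005,0],[0,0,0.001,0],[0,0,0.001,0]]'
python3 -m handwheel '[[0,0,0.0005,0],[0,0,0.001,0],[0,0,0.001,0]]'
```

```text
clock: 8.12
eef_pos: [574.9, 66.3, 83.4]
eef_rot: [-3.142, 0.002, 0.234]
wrist_force: [-2.3, -0.9, 4.4]
finger_gap: 17.3
clock: 8.5
eef_pos: [575.1, 66.3, 83.4]
eef_rot: [3.142, 0.002, 0.234]
wrist_force: [-4.8, -0.9, 11.2]
finger_gap: 17.2
```

The force rises at z = 83.4, exactly collar-on-rim height, so the left holder passes. I lift out and go to the middle holder, taking a picture there.

```bash
python3 -m handwheel '[[0,0,-0.004,0],[0,0,-0.015,0],[0,0,-0.03,0],[0,0,-0.05,0],[0,0,-0.08,0]]'
python3 -m handwheel '[[0,0,-0.04,0],[-0.001,0.03,-0.05,0],[-0.003,0.075,-0.05,0],[-0.003,0.09,-0.05,0],[-0.003,0.09,-0.05,0]]'
python3 - <<'E'
from h import *
c=cams.get_calibration("wrist");im=cams.camera("wrist")[:,:,::-1].copy();cv2.imwrite("pics/w4.png",im);np.savez("w4.npz",**c)
s=read_state();print(s["eef_pos"],proj(c,[595.3,-28.7,60]))
u,v=proj(c,[595.3,-28.7,60]).astype(int)
L,_=proj(c,[576.3,66.2,60]).astype(int),0
x,y=u-40,v-45
r=cv2.resize(im[y:y+80,x:x+80],None,fx=5,fy=5,interpolation=cv2.INTER_CUBIC)
print(x,y,L); x2=max(L[0]-40,0);y2=L[1]-45
r2=cv2.resize(im[y2:y2+80,x2:x2+80],None,fx=5,fy=5,interpolation=cv2.INTER_CUBIC);print(x2,y2)
cv2.imwrite("pics/c4.png",np.hstack([r2,r]))
E
```

```text
clock: 9.12
eef_pos: [575.0, 66.3, 164.5]
eef_rot: [-3.142, 0.002, 0.234]
wrist_force: [0.4, 0.6, -0.8]
finger_gap: 17.4
clock: 9.75
eef_pos: [593.1, -22.3, 214.8]
eef_rot: [-3.141, 0.002, 0.233]
wrist_force: [0.2, 0.1, -0.9]
finger_gap: 17.7
[593.01880003 -21.42674165 214.67211463] [290.8 203.5]
250 158 [195 200]
155 155
```

View pics/c4.png

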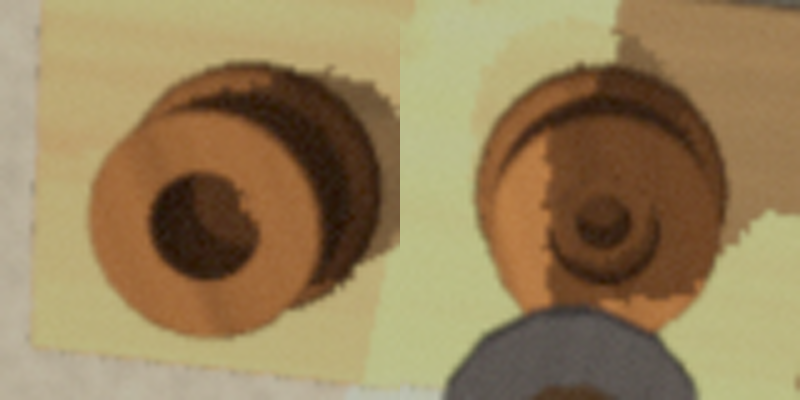

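The left holder still stands upright and in place. The middle bore measures (290.6,203.8), and I predicted (290.8,203.5), so I lower there.

```bash
python3 -m handwheel '[[-0.001,0.007,0.02,0],[-0.001,0.007,0.055,0],[-0.001,0.007,0.085,0],[-0.001,0.007,0.092,0],[-0.001,0.007,0.092,0]]'
python3 -c "
from h import *
print(shift([593.7,-28.6,113.4]),read_state()['wrist_force'])"
```

```text
clock: 10.42
eef_pos: [593.7, -27.8, 123.4]
eef_rot: [-3.141, 0.002, 0.235]
wrist_force: [0.3, -0.3, -1.7]
finger_gap: 17.6
[-0.2  0.8 10. ] [ 0.31287168 -0.28949066 -1.69190171]
```

```bash
python3 -m handwheel '[[-0.0002,0.0008,0.004,0],[-0.0002,0.0008,0.008,0],[-0.0002,0.0008,0.012,0],[-0.0002,0.0008,0.015,0]]'
python3 -m handwheel '[[0,0,0.0015,0],[0,0,0.003,0],[0,0,0.003,0]]'
python3 -m handwheel '[[0,0,0.0005,0],[0,0,0.001,0],[0,0,0.001,0]]'
python3 -m handwheel '[[0,0,0.0005,0],[0,0,0.001,0],[0,0,0.001,0]]'
```

```text
clock: 10.92
eef_pos: [593.6, -28.7, 108.1]
eef_rot: [-3.141, 0.002, 0.235]
wrist_force: [-1.0, -1.3, -0.7]
finger_gap: 17.7
clock: 11.3
eef_pos: [593.6, -28.7, 105.0]
eef_rot: [-3.141, 0.002, 0.235]
wrist_force: [0.3, 0.0, -2.1]
finger_gap: 17.5
clock: 11.68
eef_pos: [593.6, -28.7, 104.1]
eef_rot: [-3.141, 0.002, 0.235]
wrist_force: [-0.0, -0.3, -1.3]
finger_gap: 17.6
clock: 12.05
eef_pos: [593.7, -28.7, 103.4]
eef_rot: [-3.142, 0.002, 0.235]
wrist_force: [-1.3, -1.9, 3.1]
finger_gap: 17.7
```

```bash
python3 -m handwheel '[[0,0,0.0005,0],[0,0,0.001,0],[0,0,0.001,0]]'
python3 -m handwheel '[[0,0,0.0005,0],[0,0,0.0005,0]]'
```

```text
clock: 12.42
eef_pos: [593.9, -28.7, 103.2]
eef_rot: [3.141, 0.001, 0.235]
wrist_force: [-4.1, -0.2, 9.6]
finger_gap: 17.4
clock: 12.68
eef_pos: [593.9, -28.7, 103.3]
eef_rot: [3.141, 0.001, 0.235]
wrist_force: [-3.2, -0.5, 6.7]
finger_gap: 18.0
```

The middle holder sticks at exactly 10 mm depth (z = 103.3), so it is bad. On to the right one.

```bash
python3 -m handwheel '[[0,0,-0.004,0],[0,0,-0.015,0],[0,0,-0.04,0],[0,0,-0.08,0],[-0.002,0.01,-0.11,0]]'
python3 -m handwheel '[[-0.004,0.04,0,0],[-0.01,0.08,0,0],[-0.01,0.087,0,0],[-0.01,0.087,0,0]]'
python3 - <<'E'
from h import *
c=cams.get_calibration("wrist");im=cams.camera("wrist")[:,:,::-1].copy();cv2.imwrite("pics/w5.png",im);np.savez("w5.npz",**c)
s=read_state();print(s["eef_pos"])
o=[]
for X in([595.3,-28.7,60],[604.8,-126.4,60]):
    u,v=proj(c,X);x,y=max(int(u)-40,0),int(v)-45;print(u,v,x,y)
    o.append(cv2.resize(im[y:y+80,x:x+80],None,fx=5,fy=5,interpolation=cv2.INTER_CUBIC))
cv2.imwrite("pics/c5.png",np.hstack(o))
E
```

```text
clock: 13.3
eef_pos: [594.5, -38.5, 215.7]
eef_rot: [3.141, -0.001, 0.235]
wrist_force: [0.1, 0.7, -0.8]
finger_gap: 17.6
clock: 13.8
eef_pos: [605.1, -125.3, 215.9]
eef_rot: [3.141, -0.001, 0.235]
wrist_force: [-0.2, 0.8, -1.5]
finger_gap: 17.7
[ 605.12971971 -124.72225137  215.88953821]
189.3 191.9 149 146
285.0 204.9 245 159
```

View pics/c5.png

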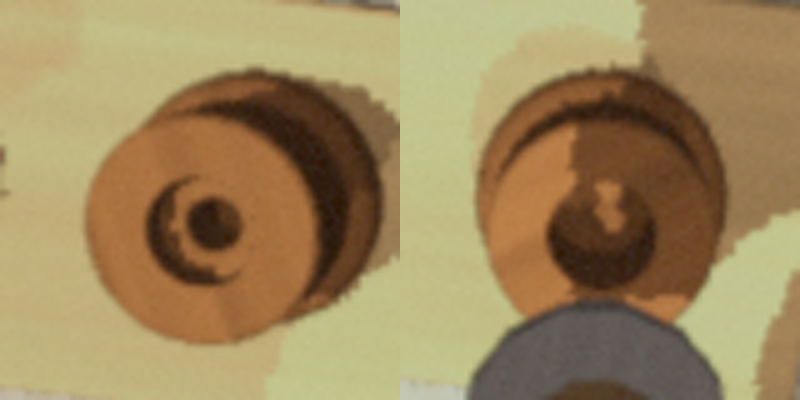

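The middle holder hasn't moved. The right bore is at (285.0,205.8) and shows a deep dark hole.

```bash
python3 -m handwheel '[[-0.003,0.001,0.02,0],[-0.003,0.001,0.055,0],[-0.003,0.001,0.085,0],[-0.003,0.001,0.093,0],[-0.003,0.001,0.093,0]]'
python3 -c "
from h import *
print(shift([602.4,-126.3,113.4]),read_state()['wrist_force'])"
```

```text
clock: 14.48
eef_pos: [602.8, -125.8, 123.5]
eef_rot: [3.141, -0.002, 0.236]
wrist_force: [-0.1, -0.4, -1.0]
finger_gap: 17.6
[-0.5  0.3 10.1] [-0.05941265 -0.38858211 -1.00507412]
```

```bash
python3 -m handwheel '[[-0.0004,0.0004,0.004,0],[-0.0004,0.0004,0.008,0],[-0.0004,0.0004,0.012,0],[-0.0004,0.0004,0.015,0]]'
python3 -m handwheel '[[0,0,0.0015,0],[0,0,0.003,0],[0,0,0.003,0]]'
python3 -m handwheel '[[0,0,0.001,0],[0,0,0.002,0],[0,0,0.002,0]]'
python3 -m handwheel '[[0,0,0.001,0],[0,0,0.001,0]]'
```

```text
clock: 14.98
eef_pos: [602.5, -126.4, 108.3]
eef_rot: [3.141, -0.001, 0.236]
wrist_force: [-0.5, -0.6, -1.8]
finger_gap: 17.8
clock: 15.35
eef_pos: [602.5, -126.4, 105.2]
eef_rot: [3.141, -0.001, 0.236]
wrist_force: [-0.3, -1.0, -2.9]
finger_gap: 17.4
clock: 15.72
eef_pos: [602.5, -126.4, 103.1]
eef_rot: [3.141, -0.001, 0.236]
wrist_force: [-0.6, 0.5, -2.1]
finger_gap: 17.4
clock: 15.98
eef_pos: [602.4, -126.4, 102.0]
eef_rot: [3.141, -0.001, 0.236]
wrist_force: [0.1, 0.3, -2.9]
finger_gap: 17.6
```

It goes past 10 mm with no resistance. I continue down to home.

```bash
python3 -m handwheel '[[0,0,0.003,0],[0,0,0.006,0],[0,0,0.01,0],[0,0,0.014,0],[0,0,0.016,0]]'
python3 -m handwheel '[[0,0,0.001,0],[0,0,0.002,0],[0,0,0.002,0]]'
python3 -m handwheel '[[0,0,0.0005,0],[0,0,0.001,0],[0,0,0.001,0]]'
```

```text
clock: 16.6
eef_pos: [602.4, -126.3, 85.6]
eef_rot: [3.141, -0.001, 0.236]
wrist_force: [-1.0, -0.1, -1.0]
finger_gap: 17.6
clock: 16.98
eef_pos: [602.4, -126.3, 83.6]
eef_rot: [3.141, -0.001, 0.236]
wrist_force: [0.2, -0.6, -2.3]
finger_gap: 17.5
clock: 17.35
eef_pos: [602.5, -126.4, 83.3]
eef_rot: [3.141, -0.001, 0.236]
wrist_force: [-3.6, 0.1, 6.4]
finger_gap: 17.4
```

The right holder is fully home (contact at z = 83.3), so it passes. Returning the gauge to the stand.

```bash
python3 -m handwheel '[[0,0,-0.004,0],[0,0,-0.015,0],[0,0,-0.04,0],[0,0,-0.08,0],[-0.02,0.02,-0.11,0]]'
python3 -m handwheel '[[-0.035,0.03,0,0],[-0.075,0.07,0,0],[-0.115,0.11,0,0],[-0.15,0.14,0,0],[-0.16,0.15,0,0]]'
python3 -c "
from h import *
print(shift([461.1,-337.9,75]),read_state()['wrist_force'])"
```

```text
clock: 17.98
eef_pos: [588.1, -149.7, 195.7]
eef_rot: [3.14, -0.003, 0.238]
wrist_force: [0.2, -0.3, -1.2]
finger_gap: 17.6
clock: 18.6
eef_pos: [466.8, -335.1, 196.1]
eef_rot: [3.14, -0.004, 0.236]
wrist_force: [0.9, 0.5, -1.3]
finger_gap: 17.6
[ -6.6   1.1 121.1] [ 0.94530965  0.50110732 -1.26149117]
```

```bash
python3 -m handwheel '[[-0.0062,0.0012,0.02,0],[-0.0062,0.0012,0.055,0],[-0.0062,0.0012,0.085,0],[-0.0062,0.0012,0.093,0],[-0.0062,0.0012,0.093,0]]'
python3 -c "
from h import *
print(shift([461.1,-337.9,93.4]),read_state()['wrist_force'])"
```

```text
clock: 19.23
eef_pos: [461.9, -337.7, 103.7]
eef_rot: [3.139, -0.004, 0.236]
wrist_force: [0.3, -0.7, -1.0]
finger_gap: 17.7
[-0.9  0.  10.3] [ 0.26927533 -0.6711842  -1.01321809]
```

```bash
python3 -m handwheel '[[-0.0008,0,0.006,0],[-0.0008,0,0.014,0],[-0.0008,0,0.022,0],[-0.0008,0,0.03,0],[-0.0008,0,0.037,0]]'
python3 -m handwheel '[[0,0,0.001,0],[0,0,0.002,0],[0,0,0.002,0]]'
python3 -m handwheel '[[0,0,0.0005,0],[0,0,0.001,0],[0,0,0.001,0]]'
```

```text
clock: 19.85
eef_pos: [461.2, -337.9, 66.1]
eef_rot: [3.14, -0.004, 0.236]
wrist_force: [0.1, 0.5, -1.0]
finger_gap: 17.6
clock: 20.23
eef_pos: [461.3, -337.9, 64.3]
eef_rot: [3.139, -0.004, 0.236]
wrist_force: [-0.2, -0.4, -0.9]
finger_gap: 17.8
clock: 20.6
eef_pos: [461.4, -338.0, 63.4]
eef_rot: [3.139, -0.004, 0.236]
wrist_force: [0.6, 0.1, 0.1]
finger_gap: 17.7
```

```bash
python3 -m handwheel '[[0,0,0,0],[0,0,0,0],[0,0,0,0],[0,0,0,0]]' 0
python3 -m handwheel '[[0,0,-0.02,0],[0,0,-0.06,0],[0,0,-0.11,0],[0,0,-0.15,0],[0,0,-0.15,0]]'
python3 - <<'E'
from h import *
c=cams.get_calibration("wrist");im=cams.camera("wrist")[:,:,::-1].copy();cv2.imwrite("pics/w6.png",im)
h=cv2.cvtColor(im,cv2.COLOR_BGR2HSV);u,v=proj(c,[462.6,-337.8,96]);print("pred",u,v)
for t in(1,):
    x,y=int(u)-25,int(v)-25;p=h[y:y+50,x:x+50]
    n,l,st,ce=cv2.connectedComponentsWithStats(((p[...,2]>100)&(p[...,1]>80)&(p[...,0]>12)).astype(np.uint8))
    for i in range(1,n):
        if 120<st[i,4]<500: print(st[i],ce[i]+[x,y],onz(c,*(ce[i]+[x,y]),96))
M=[595.3,-28.6]
s=read_state();print(s["eef_pos"],s["eef_rot"],shift([*M,214]))
cv2.imwrite("pics/w6c.png",cv2.resize(im[150:250,240:340],(400,400)))
E
```

```text
clock: 21.1
eef_pos: [461.4, -338.0, 63.4]
eef_rot: [3.139, -0.004, 0.236]
wrist_force: [-0.1, 0.6, -0.3]
finger_gap: 54.3
clock: 21.72
eef_pos: [461.5, -338.4, 216.6]
eef_rot: [3.135, -0.007, 0.236]
wrist_force: [0.1, 0.7, -0.9]
finger_gap: 94.3
pred 282.9 211.8
[ 16  15  19  18 261] [282.27586207 209.83524904] [ 464.3 -336.8   96. ]
[ 460.92056275 -337.94365375  214.23486203] [ 3.13745024 -0.00519836  0.23635799] [ 2.031e+02 -2.693e+02  2.000e-01]
```

View pics/w6c.png

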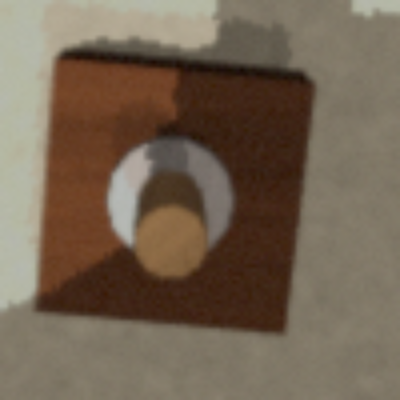

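The gauge stands home in its stand: collar seated, handle upright. Next I go to the middle holder, turning the jaws along the board's x.

```bash
python3 -m handwheel '[[0.02,-0.025,0,-9],[0.05,-0.065,0,-19],[0.08,-0.105,0,-29],[0.11,-0.145,0,-39],[0.135,-0.18,0,-49]]'
python3 -c "
from h import *
s=read_state();print(shift([594.5,-28.6,205]),np.degrees(s['eef_rot']),s['joints'])"
```

```text
clock: 22.4
eef_pos: [550.0, -129.5, 212.4]
eef_rot: [3.137, 0.0, 1.098]
wrist_force: [0.7, -0.7, 0.2]
finger_gap: 94.1
[110.   -6.4   7.4] [1.79765252e+02 7.62102245e-03 6.28963508e+01] [-2.95569689e-01  3.31985210e-01  1.48138242e+00 -8.80904995e-04
  1.32421582e+00  1.77691264e-01]
```

```bash
python3 -m handwheel '[[0.03,-0.002,0,-9],[0.065,-0.004,0,-19],[0.1,-0.006,0.005,-29],[0.11,-0.006,0.005,-31.5],[0.11,-0.006,0.005,-31.5]]'
python3 - <<'E'
from h import *
c=cams.get_calibration("wrist");im=cams.camera("wrist")[:,:,::-1].copy()
s=read_state();print(shift([594.5,-28.6,36]),np.degrees(s['eef_rot']),s["eef_pos"],proj(c,[595.3,-28.6,60]))
cv2.imwrite("pics/w7.png",im)
E
```

```text
clock: 23.02
eef_pos: [594.6, -28.9, 206.4]
eef_rot: [3.14, 0.002, 1.646]
wrist_force: [0.4, 0.3, 0.1]
finger_gap: 94.4
[  1.2  -0.3 170.8] [1.79860856e+02 1.31498783e-01 9.42412931e+01] [594.48638198 -29.45935507 206.80649622] [283.7 205.6]
```

View pics/w7.png

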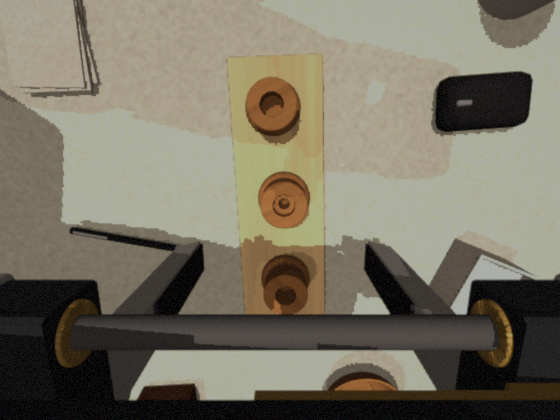

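The view shows the middle bore at (284,204), as predicted, and the pen tip at (175,245) well to the side of the left finger's path. Descend and grip.

```bash
python3 -m handwheel '[[0.001,0,0.03,0],[0.001,0,0.075,0],[0.001,0,0.12,0],[0.001,0,0.155,0],[0.001,0,0.17,0]]' 0
python3 -m handwheel '[[0,0,0,0],[0,0,0,0],[0,0,0,0],[0,0,0,0],[0,0,0,0]]' 1 20
python3 -m handwheel '[[0,0,0,0],[0,0,0,0],[0,0,0,0]]'
```

```text
clock: 23.7
eef_pos: [593.8, -29.9, 35.1]
eef_rot: [3.142, 0.002, 1.642]
wrist_force: [0.7, -0.1, 0.5]
finger_gap: 94.1
clock: 24.32
eef_pos: [594.0, -29.9, 35.5]
eef_rot: [3.141, 0.002, 1.642]
wrist_force: [-0.2, 0.6, 2.9]
finger_gap: 47.7
clock: 24.7
eef_pos: [594.0, -29.8, 35.5]
eef_rot: [3.141, 0.002, 1.642]
wrist_force: [-0.3, -0.1, 0.9]
finger_gap: 47.8
```

```bash
python3 -m handwheel '[[0,0,-0.01,0],[0,0,-0.04,0],[0,0,-0.09,0],[0.005,0.005,-0.14,0],[0.02,0.015,-0.15,0]]'
python3 -c "
from h import *
s=read_state();print(shift([473,325,170]),s['eef_pos'],s['finger_gap'])"
```

```text
clock: 25.32
eef_pos: [608.6, -8.8, 190.2]
eef_rot: [3.135, 0.003, 1.641]
wrist_force: [-0.6, 0.0, -1.4]
finger_gap: 47.6
[ 342.6 -112.    18.4] [608.60658832  -8.8098743  190.18282313] 47.58820684660085
```

```bash
python3 -m handwheel '[[0.04,-0.015,0,0],[0.095,-0.032,0,0],[0.15,-0.05,0,0],[0.205,-0.068,0,0],[0.25,-0.082,0,0]]'
python3 -m handwheel '[[0.05,-0.016,0,0],[0.095,-0.03,0,0],[0.095,-0.03,0,0]]'
python3 - <<'E'
from h import *
s=read_state();print(shift([473,325,28]),s['eef_pos'],s['eef_rot'],s['finger_gap'])
c=cams.get_calibration("wrist")
cv2.imwrite("pics/w8.png",cams.camera("wrist")[:,:,::-1])
print(proj(c,[473,325,4]))
im=cv2.imread("pics/top0.png");h=cv2.cvtColor(im,cv2.COLOR_BGR2HSV);t=cams.get_calibration("top")
m=np.zeros(h.shape[:2],np.uint8);m[225:330,70:170]=((h[225:330,70:170,1]>90)&(h[225:330,70:170,0]<25)).astype(np.uint8)
k=cv2.findContours(m,0,2)[0];k=max(k,key=cv2.contourArea);b=cv2.boxPoints(cv2.minAreaRect(k));print([onz(t,*p,45) for p in b])
E
```

```text
clock: 25.95
eef_pos: [508.2, 236.7, 189.7]
eef_rot: [3.134, 0.003, 1.642]
wrist_force: [0.1, 0.7, -1.0]
finger_gap: 48.0
clock: 26.32
eef_pos: [470.2, 331.6, 189.7]
eef_rot: [3.134, 0.002, 1.645]
wrist_force: [0.4, -0.2, -1.2]
finger_gap: 47.9
[ -6.5   1.  161.7] [470.22091899 331.64540116 189.70665395] [3.13391277e+00 2.33313532e-03 1.64527431e+00] 47.864341979706545
[284.  204.2]
[array([572.1, 406.5,  45. ]), array([549.8, 238.3,  45. ]), array([373.6, 250.5,  45. ]), array([394.8, 411.5,  45. ])]
```

```bash
python3 -m handwheel '[[-0.0065,0.001,0.03,0],[-0.0065,0.001,0.075,0],[-0.0065,0.001,0.115,0],[-0.0065,0.001,0.145,0],[-0.0065,0.001,0.155,0]]'
python3 -m handwheel '[[0,0,0.002,0],[0,0,0.004,0],[0,0,0.005,0]]'
python3 -m handwheel '[[0,0,0.001,0],[0,0,0.0015,0],[0,0,0.0015,0]]'
```

```text
clock: 27.0
eef_pos: [473.7, 322.0, 33.4]
eef_rot: [3.136, 0.004, 1.643]
wrist_force: [0.2, -0.4, -0.5]
finger_gap: 47.7
clock: 27.38
eef_pos: [474.1, 322.2, 29.3]
eef_rot: [3.135, 0.003, 1.642]
wrist_force: [0.1, -0.2, -0.8]
finger_gap: 47.8
clock: 27.75
eef_pos: [474.1, 322.2, 27.8]
eef_rot: [3.135, 0.003, 1.643]
wrist_force: [0.2, -0.7, -0.7]
finger_gap: 47.6
```

```bash
python3 -m handwheel '[[0,0,0.0005,0],[0,0,0.001,0],[0,0,0.001,0]]'
```

```text
clock: 28.12
eef_pos: [474.2, 322.3, 27.5]
eef_rot: [3.134, 0.003, 1.643]
wrist_force: [-2.0, -1.2, 6.7]
finger_gap: 47.8
```

Contact with the tray floor at the expected height. Release, rise and check.

```bash
python3 -m handwheel '[[0,0,0,0],[0,0,0,0],[0,0,0,0],[0,0,0,0]]' 0.1
python3 -m handwheel '[[0,0,-0.02,0],[0,0,-0.06,0],[0,0,-0.11,0],[0,0,-0.16,0],[0,0,-0.18,0]]'
python3 -m handwheel '[[-0.05,0,0,0],[-0.1,0,0,0],[-0.13,0,0,0],[-0.13,0,0,0]]'
python3 - <<'E'
from h import *
s=read_state();print(s['eef_pos'],s['clock'])
t=cams.get_calibration("top");im=cams.camera("top")[:,:,::-1].copy();cv2.imwrite("pics/top1.png",im)
a=cv2.imread("pics/top0.png")
d=cv2.absdiff(im,a).max(2)>40
n,l,st,ce=cv2.connectedComponentsWithStats(d.astype(np.uint8))
for i in range(1,n):
    if st[i,4]>25:print(st[i],ce[i].round())
print("holder pred rim/bore",proj(t,[474.5,322.5,52]),"base",proj(t,[474.5,322.5,4]))
c=cams.get_calibration("wrist");w=cams.camera("wrist")[:,:,::-1].copy();cv2.imwrite("pics/w9.png",w)
print("wrist pred",proj(c,[474.5,322.5,52]),proj(c,[474.5,322.5,4]))
g=cv2.cvtColor(w,cv2.COLOR_BGR2GRAY)
u,v=proj(c,[474.5,322.5,52]).astype(int);r=cv2.resize(g[max(v-40,0):v+40,u-40:u+40],None,fx=4,fy=4)
for lo,hi in((38,52),(84,104)):
    h=cv2.HoughCircles(r,cv2.HOUGH_GRADIENT,1,400,param1=80,param2=12,minRadius=lo,maxRadius=hi)
    if h is not None:q=h[0,0];p=(u-40+q[0]/4,max(v-40,0)+q[1]/4);print("hough",p,q[2]/4,onz(c,*p,52))
E
```

```text
clock: 28.62
eef_pos: [474.2, 322.2, 27.4]
eef_rot: [3.135, 0.003, 1.643]
wrist_force: [0.2, -0.9, -0.5]
finger_gap: 82.9
clock: 29.25
eef_pos: [473.5, 323.1, 210.6]
eef_rot: [3.131, 0.001, 1.643]
wrist_force: [-0.0, -0.3, -0.1]
finger_gap: 84.5
clock: 29.75
eef_pos: [483.0, 192.1, 211.1]
eef_rot: [3.13, 0.001, 1.64]
wrist_force: [-0.9, -0.2, 0.0]
finger_gap: 84.5
[483.02029276 192.08603741 211.0639839 ] 29.75
[   31   174   205   246 29930] [123. 314.]
[273 185  30  30 692] [287. 200.]
[ 209  198  141  133 4721] [267. 258.]
[247 206   6  11  35] [250. 211.]
[233 213  13   8  50] [238. 217.]
[156 265   5  18  65] [158. 275.]
[ 83 294   7   8  40] [ 86. 298.]
[  237   299   323   121 18946] [433. 376.]
[400 394   9  10  30] [405. 398.]
holder pred rim/bore [120.8 275.5] base [129.  277.3]
wrist pred [282.1  68.4] [281.8  76.9]
hough (np.float64(282.625), np.float64(65.875)) 11.825 [474.8 324.7  52. ]
hough (np.float64(280.375), np.float64(71.375)) 25.3 [473.1 319.8  52. ]
```

```bash
python3 - <<'E'
from h import *
t=cams.get_calibration("scene");im=cams.camera("scene")[:,:,::-1].copy();a=cv2.imread("pics/scene0.png")
d=(cv2.absdiff(im,a).max(2)>45).astype(np.uint8)
n,l,st,ce=cv2.connectedComponentsWithStats(d)
for i in range(1,n):
    if st[i,4]>25:print(st[i],ce[i].round())
print("in tray: rim, foot",proj(t,[474.5,322.5,52]),proj(t,[474.5,322.5,4]),"eggcup diff",d[245:285,372:402].sum(),"L,R diff",d[205:242,280:310].sum(),d[205:236,207:235].sum(),"gauge",d[160:200,155:192].sum())
E
```

```text
[127   0  33  24 579] [144.  10.]
[160   0  10  12  86] [164.   5.]
[171   0  26  13 228] [182.   4.]
[260   0  20  71 658] [273.  24.]
[ 282    0   21   75 1076] [292.  35.]
[302   0  21  55 722] [310.  31.]
[317   0  17  51 203] [324.  24.]
[328   0  22  56 525] [340.  21.]
[351   0  55  59 814] [380.  21.]
[400   0   5  14  31] [402.   6.]
[346  21  23  36 398] [355.  46.]
[139  26  25   6 100] [151.  29.]
[368  34  24  24 398] [379.  48.]
[126  43  56  17 380] [157.  49.]
[131  52  19   8  77] [138.  55.]
[171  62   7  19  81] [174.  72.]
[144  66   5  21  41] [146.  77.]
[350  73  10   5  27] [353.  76.]
[376  75  10   5  28] [381.  78.]
[351  82  32  23 197] [367.  92.]
[ 115  119  265  132 7128] [265. 173.]
[244 130  43  28 370] [264. 147.]
[324 145  14   5  28] [330. 147.]
[393 208  16   9  75] [401. 212.]
[382 211  27  25 388] [396. 225.]
[244 212  26  27 525] [257. 226.]
in tray: rim, foot [399.1 213.7] [395.8 228.1] eggcup diff 0 L,R diff 605 2 gauge 5
```

```bash
python3 -c "
from cell import manip
print(manip.sign_off())"
```

```text
the job is handed in; nothing more can be done
None
```

I tested all three holders in order, moved the one bad holder to the tray and put the gauge back in its stand. I handed the job in at about 30 s of the 72 s allowed.

| Holder | Result | What the pin did |
|---|---|---|
| Left | Passes | Collar met the rim at TCP z = 83.4 mm |
| Middle | Bad | Stuck 10 mm down, at TCP z = 103.3 mm, with under 10 N on it |
| Right | Passes | Collar met the rim at TCP z = 83.3 mm |

**Last checks:**
- **Gauge:** a wrist picture showed it upright in its stand with the collar seated. The last scene picture had almost no change there.
- **Middle holder:** it met the tray floor at the expected height. Its rim and foot then showed where an upright holder should be in the wrist and scene views.
- **Right holder and egg cup:** the scene view showed no change at either. I ran no separate check on the bowl and pen; the arm never went down close to them.
- **Not fully settled:**
  - **Left holder:** the last scene comparison showed changed pixels there. I put that down to the arm or its shadow, because a wrist view after its test had it upright within about 0.5 mm and the final top view showed only thin slivers of change.
  - **Tray:** the arm covered it in the final top view. My 12 viewed pictures were used up, so I checked the placing by numbers only.

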